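# Close the boiler control box by sliding its cover home

### The job

The boiler's grey control box lies on the steel shelf with its terminal recess open and the white cover plate with the orange grip parked beside it on the box's top. Slide the cover along the top of the box, without lifting it off, until it drops flat into the recess, then let go of it. Leave the round ceramic coaster on the shelf alone.

Things in the scene. Friction and masses are not known exactly. Their poses are not given: they have to be found in the camera images.
- cover: Cover: white plate 76 (x) x 100 (y) x 6 mm, about 0.18 kg, with a solid upright orange grip rib on its middle: 60 mm long along x, 14 mm thick along y, up to 38 mm above the origin (centre of the plate's underside, z up). Starts flat on the box's top, 13 to 22 cm to the +y side of the recess, turned up to 12 degrees against the box. Grip the rib's long faces from above, or push it by the rib.
- recess (a point): Centre of the floor of the black-floored recess in the box's top, axes as the box's (z up). Rectangular, 96 mm along x, 118 mm along y, 6 mm deep, flat floor: the cover has 10 mm (x) and 9 mm (y) of play on each side and lies flush with the box's top when in.
- control_box: Grey control box, fixed, 200 (x) x 360 (y) x 60 mm high; origin at the centre of its underside, z up. Its flat top, 60 mm above the shelf, holds only the cover; the recess's centre lies at x 0, y -100 mm. Its place and yaw (up to 23 degrees either way) vary.
- coaster: Round ceramic coaster, white with a blue centre, 100 mm across, 8 mm thick, lying on the shelf to the left or right of the control box; origin at the centre of its underside. Not part of the job.
Mind the look-alikes: they are no part of the job. Several things have the shape of the cover; the one meant has the colours described above.

How it is judged (in metres and radians):
At the end, for the whole second after the job is handed in: The cover lies at rest, flat (within 2 degrees) on the floor of the recess (its underside within 2.5 mm of the floor, its centre within 15 mm of the recess's centre), released (z of cover in the frame of recess below 0.0025 m and horizontal distance between cover and recess below 0.015 m and angle between cover's own z axis and vertical below 0.035 rad and linear speed of cover below 0.01 m/s); the robot touches nothing.
It fails at once if the cover is lifted more than 8 mm off the top of the control box (z of cover in the frame of recess above 0.014 m).
It fails at once if the ceramic coaster is moved by more than 20 mm (distance of coaster from where it was at the start of the episode above 0.02 m).
It also fails if it takes over 35 s, if anything falls off the work surface, if the arm or the gripper's body presses on something with over 40 N, if the wrist force passes 120 N, or if a joint passes its speed limit or range.

### The arm

A 6-joint arm with a two-finger parallel gripper is mounted at the origin on the work surface. World frame = base frame: x ahead of the robot, y to its left, z up, the work surface at z = 0. Lengths are in mm, angles in rad, forces in N, time in s.
With the tool pointing down it reaches from about 350 to 875 mm from the base axis. Payload 4.2 kg.
Tool frame: the origin (TCP) lies on the mounting face of the last link; the fingertips stand 173 mm ahead of it and the grasp point (between the pads) lies 155 mm ahead of it; z points along the fingers, y is the direction in which the jaws open and shut (so a half turn about z gives the same grasp; the last joint's range is limited). The gripper opens to 85 mm and grips with 20 to 120 N. Pads are 22 mm wide; open, the fingers measure 114 mm over their backs; the gripper's body (76 mm by 85 mm) begins 54 mm behind the grasp point. The pads swing forward as they close: fully open they stand 13 mm farther back than shut.
Start: joints at [-0.932, 0.385, 0.008, 0, -1.194, -0.259], TCP at [231.723, -580.435, 404.712] pointing down, gripper open.
Joint ranges: [-3.14, 3.14], [-1.21, 2.06], [-1.07, 1.41], [-3.16, 2.05], [-2.99, -0.16], [-3.1, 3.1]. Speed limits (rad/s): [2.79, 2.79, 3.14, 3.14, 3.14, 3.14].

### API

Orientations are given as a unit quaternion [x, y, z, w].
In Python, from bench import arm gives the robot as it stands. The module is installed in compiled form; this text tells all that it offers.
- The arm moves only by the tool play_rows, never from a script. Its argument "moves" is a list of rows, each a list of 3 entries, a list of its own where there are three numbers: the shift along the world's x, y, z in units of 30 cm (1.0 is 30 cm), then the turn about the world's z in units of 30 degrees (1.0 is 30 degrees), then the gripper's target within -1 to 1 (shut at 1, half-way at 0, fully open at -1). In form: [[[x, y, z], turn, jaw], ...]. A call has 1 to 12 rows; each row is the pose to reach, as a shift and turn from the pose measured when the call began; what a row does not reach only later rows make up. A row lasts 1/8 s, in which the tool goes at most 62.5 mm and 10.7 degrees, less where a joint would pass 70% of its speed; a pose out of reach is approached as far as the arm can. A call with a number of a shift or a turn outside -1 to 1 is refused whole. A call with a gripper value outside its range is refused whole. The fingers move at their own pace and stop on an object; the grip force is fixed at half the most. Time passes only in rows, so rows that repeat a pose let the fingers close. It gives the time, the measured TCP pose, the force and the opening at its end, in the units of the state.
- arm.read_state(): the state, without advancing time (a new reading comes with each control period).
- arm.get_image(name): name is "scene" or "side" or "wrist"; returns a dict with "pixels" (400x640x3 uint8, red, green, blue), "vfov" (degrees; the focal length in pixels is half the picture's height over the tangent of half this angle, whatever the lens; pixels are square), "cx", "cy" (the principal point, pixels), "dist" ([k1, k2, p1, p2, k3] as OpenCV has them; the pictures are not rectified), "xyz" and "rotation" of the camera in the world. Camera axes: x right, y up, looking along -z (the intrinsics and any distortion apply to the point x, -y, -z); pixel columns grow to the right and rows downward; lengths in mm; the calibration is good to about 2 mm. A picture is of the moment at which its call begins. There is no depth.
- arm.job_done(): hands the job in, once; it reports no verdict.
Trained networks look in a picture, given as the dict that the camera call returned (one of the last four; its "shot" number tells which), for a name from the list of things; names that differ only in an ending like _2 or _b are one class to them, and where a whole thing is asked for, a point or a joint stands for the part that bears it (a point fixed in the world has none). Each returns a list of dicts, best first, with "conf" (0 to 1); they miss things now and then, are a little off and sometimes report something else, mostly with a low value. They report only what shows in the picture. A call takes as long as a camera call. They do not tell look-alikes from the thing itself.
- arm.look_for(name, picture): "centre" ([x, y, z] in mm, in world coordinates, good to about 4 mm: the middle of the surface that is visible of it).
The state is a dict: "clock": time; "joints": joint angles; "joint_vel": joint speeds; "joint_efforts": joint torques, N m; "position": TCP position; "ee_rot": TCP orientation; "contact_force": force on the tool from outside, world axes, zero at the start; "wrist_torque": the same for the moment, N m; "gripper_width": finger opening in mm.
Only numpy, scipy, OpenCV 4.12 (cv2) and the standard library are available. Lean on these libraries where they do the work, as an engineer would, in place of code of your own. Each camera call takes 0.05 s, during which the arm holds its last target.

## Working session

There is one attempt and no reset: what is moved stays moved. The work goes in short steps, Python scripts to look and compute and a tool call to move; the robot and the scene stay as the last step left them, time stands still between calls to the robot, and variables do not carry over. Pictures are saved under pics/ and viewed, and the job is handed in when it is done.

Besides the shell and the picture viewer there is one more tool, called after "Call:" as name(argument=value, ...), one argument or row to a line, values as JSON. play_rows: Moves the arm, as the interface text tells. Shifts and turns lie within -1 to 1; 1 stands for 30 cm of shift or 30 degrees of turn. Its arguments: {"type":"object","properties":{"moves":{"type":"array"}},"required":["moves"]}

```bash
mkdir -p pics; cat > h.py <<'E'
import numpy as np, cv2
from bench import arm
def K(d):
    f=200/np.tan(np.radians(d["vfov"])/2); return np.array([[f,0,d["cx"]],[0,f,d["cy"]],[0,0,1.]])
def R(d):
    r=np.array(d["rotation"],float)
    if r.size==4:
        from scipy.spatial.transform import Rotation as Q
        return Q.from_quat(r.ravel()).as_matrix()
    return r.reshape(3,3)
def proj(d,P):
    p=(np.atleast_2d(P)-np.array(d["xyz"]))@R(d); p=p*[1,-1,-1]
    return cv2.projectPoints(p.reshape(-1,1,3),np.zeros(3),np.zeros(3),K(d),np.array(d["dist"],float))[0].reshape(-1,2)
def ray(d,uv,z):
    n=cv2.undistortPoints(np.array(uv,float).reshape(-1,1,2),K(d),np.array(d["dist"],float)).reshape(-1,2)
    v=np.c_[n[:,0],-n[:,1],-np.ones(len(n))]@R(d).T; c=np.array(d["xyz"])
    return c+v*((z-c[2])/v[:,2])[:,None]
def save(d,n): cv2.imwrite("pics/"+n+".png",np.ascontiguousarray(d["pixels"][:,:,::-1]))
E
python3 - <<'E'
from h import *
np.set_printoptions(precision=1,suppress=True)
for n in ["scene","side","wrist"]:
    d=arm.get_image(n); save(d,n+"0"); print(n,d["xyz"],d["rotation"],d["vfov"],d["dist"])
    for t in ["cover","recess","control_box","coaster"]:
        try: print(t,[(np.array(x["centre"]),round(x["conf"],2)) for x in arm.look_for(t,d)])
        except Exception as e: print(t,e)
print(arm.read_state())
E
```

```text
scene [1306.8  577.8  680.3] [0.2 0.4 0.8 0.4] 55.45940669638166 [0. 0. 0. 0. 0.]
cover [(array([ 635.6, -225.2,   13.4]), 0.93), (array([618. , 113.3,  67. ]), 0.84), (array([353.5, 133.7,  11. ]), 0.7), (array([656.9, 371.7,   5.4]), 0.65), (array([350.8, -69.3,   9.9]), 0.65)]
recess [(array([620.4, 115.2,  66.5]), 0.97)]
control_box [(array([619.5, 121.1,  58.9]), 0.72), (array([477. , 430.1,  12.3]), 0.39)]
coaster [(array([474.3, 434.3,  10.7]), 0.88), (array([615.2, 113.3,  70.5]), 0.49)]
side [-314.1  827.2  786.1] [-0.2  0.4  0.8 -0.3] 45.79374565284982 [-0.1  0.   0.   0.   0. ]
cover [(array([642.7, 374. ,   6.8]), 0.96), (array([331.8, -63.8,  10.1]), 0.93), (array([589.7, 118.4,  67.3]), 0.87), (array([338.7, 135.3,   5. ]), 0.82), (array([ 618.8, -231.4,    2.9]), 0.74)]
recess [(array([529.6, 122.4,  62.5]), 0.92)]
control_box [(array([527.7, 119.3,  61.2]), 0.96)]
coaster [(array([468.7, 439. ,   8.9]), 0.88)]
wrist [ 166.5 -606.7  373.9] [-0.1 -0.1  0.8  0.6] 69.05226432384157 [-0.1  0.   0.   0.   0. ]
cover [(array([313.7, -69.3,  10.4]), 0.91), (array([375.3,  96.1,   3.8]), 0.75)]
recess []
control_box []
coaster []
{'clock': 0.75, 'joints': array([-0.9,  0.4,  0. , -0. , -1.2, -0.3]), 'joint_vel': array([-0.,  0., -0., -0.,  0., -0.]), 'joint_efforts': array([ -0. , -39.2,  18.9,   4.2,  -0. ,   0. ]), 'position': array([ 231.7, -580.4,  404.7]), 'ee_rot': array([-0.2,  1. , -0. ,  0. ]), 'contact_force': array([-0.2,  0.1,  0.5]), 'wrist_torque': array([ 0., -0., -0.]), 'gripper_width': 85.4146420997967}
```

View pics/scene0.png

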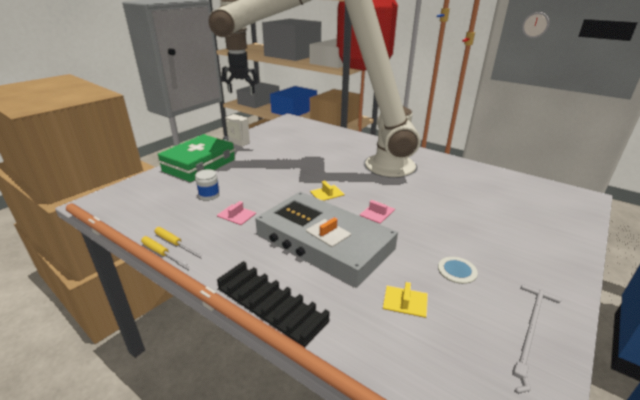

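View pics/side0.png

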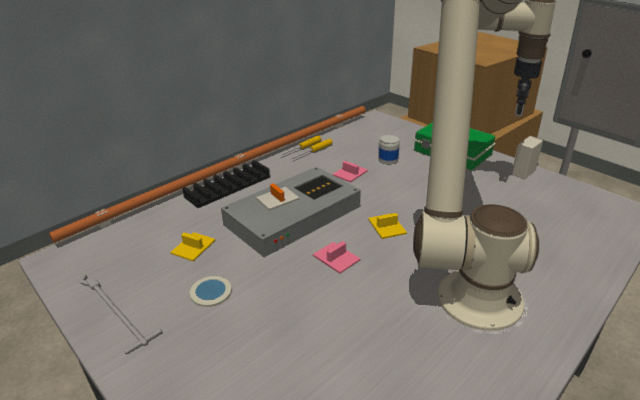

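View pics/wrist0.png

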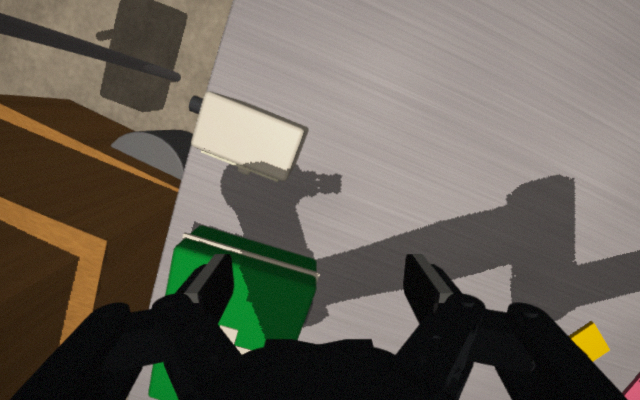

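The box sits mid-table: white cover with orange rib at (328,230) in scene, and the black recess at (298,212). In side they are at (278,196) and (318,187). I'll zoom in for the corners.

```bash
python3 - <<'E'
import cv2
for n,(x,y,w,h) in {"scene":(245,185,160,100),"side":(215,160,160,100)}.items():
    i=cv2.imread(f"pics/{n}0.png")[y:y+h,x:x+w]; cv2.imwrite(f"pics/{n}0z.png",cv2.resize(i,None,fx=5,fy=5,interpolation=cv2.INTER_CUBIC))
E
```

```text
(no output)
```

View pics/scene0z.png

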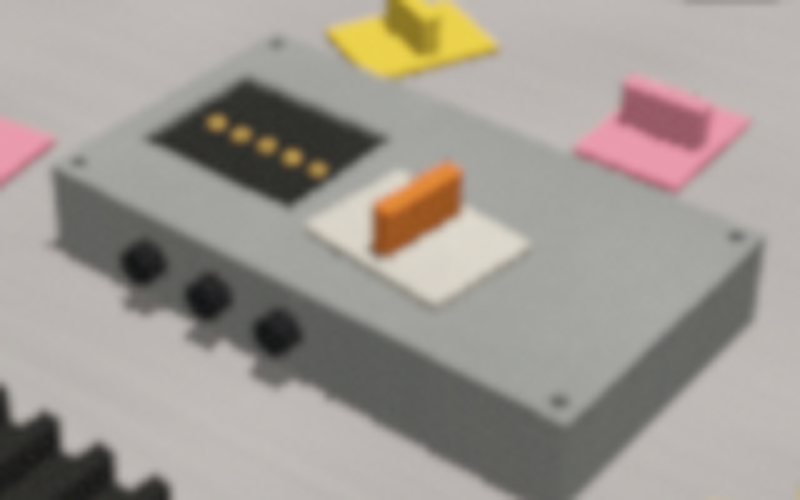

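View pics/side0z.png

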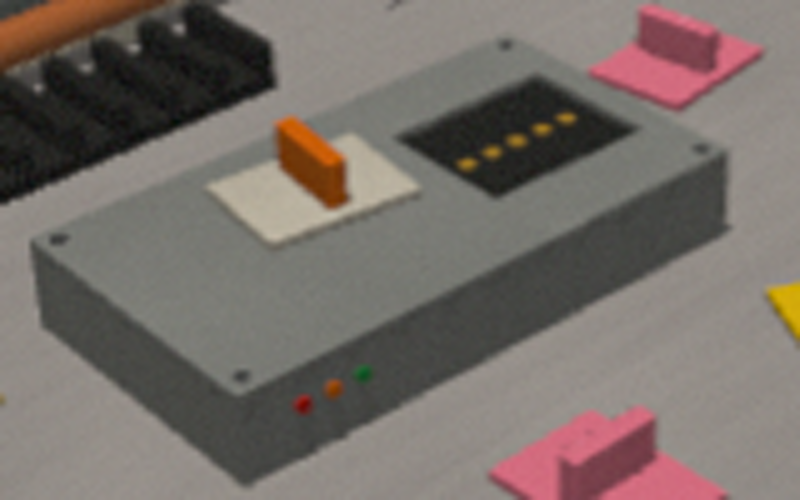

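```bash
cat > fit.py <<'E'
from h import *
from scipy.optimize import least_squares
np.set_printoptions(precision=1,suppress=True)
def rect(x,y,a,hx,hy,z):
    c,s=np.cos(a),np.sin(a); return np.array([[x+c*u*hx-s*v*hy,y+s*u*hx+c*v*hy,z] for u,v in [(1,1),(-1,1),(-1,-1),(1,-1)]])
def fit(obs,hx,hy,z,x0):
    r=least_squares(lambda p:np.concatenate([(proj(d,rect(*p,hx,hy,z))-uv).ravel() for d,uv in obs]),x0,x_scale=[10,10,.1])
    return r.x,r.fun
E
python3 - <<'E'
from fit import *
S=arm.get_image("scene");D=arm.get_image("side")
so=np.array([245,185]);do=np.array([215,160])
# order: (+x,+y),(-x,+y),(-x,-y),(+x,-y); scene cam at +x+y
sc=lambda l:(np.array(l)+.5)/5-.5+so
dc=lambda l:(np.array(l)+.5)/5-.5+do
for nm,s,d,hx,hy,z in [("box",[(567,425),(765,238),(275,32),(55,168)],[(32,240),(243,397),(727,152),(505,35)],100,180,60),
 ("rec",[(290,207),(390,140),(245,77),(147,138)],[(397,137),(497,197),(637,130),(540,75)],48,59,60),
 ("cov",[(437,306),(530,244),(400,168),(305,222)],[(207,187),(273,245),(422,187),(352,133)],38,50,66)]:
    s=sc(s);d=dc(d)
    print(nm,ray(S,s,z)[:,:2].tolist(),ray(D,d,z)[:,:2].tolist())
    for o in ([(S,s)],[(D,d)],[(S,s),(D,d)]):
        p,f=fit(o,hx,hy,z,[560,100,0]); print(p[:2],np.degrees(p[2]),np.abs(f).max())
    if nm=="box": print("recess pred",p[0]+100*np.sin(p[2]),p[1]-100*np.cos(p[2]))
E
```

```text
box [[682.0353931555437, 250.9225637980672], [485.31546095725434, 261.4490010342552], [464.98155274608007, -98.20029831534328], [665.1983707396084, -103.66411127046376]] [[679.6993118148598, 250.72252553338035], [480.09782719841627, 258.6052979126317], [464.25328853590673, -95.25145255495511], [663.4804144034479, -104.87386264218378]]
[573.8  77.1] -2.927441450047709 0.8634065940108542
[572.5  76.3] -2.2099211972716817 0.7090569680255214
[572.9  76.4] -2.5840622198638634 0.9486754821662942
recess pred 568.4374290414348 -23.462118740358193
rec [[616.073092276088, 30.853603662222554], [526.2838331734288, 36.74953607470832], [520.6975444512971, -78.46436907939938], [609.7064864874802, -81.65081431143676]] [[617.096688174528, 30.410188939906334], [525.5136047114345, 35.22785069791928], [519.9197937341969, -76.54123182664796], [609.7641571270258, -83.4043913960719]]
[567.6 -23.6] -2.8151520816677627 1.4564841465223708
[568.5 -24. ] -3.243162661482074 1.480604837393571
[567.9 -23.5] -3.0205210576802766 1.5150586055063968
cov [[648.4731221108215, 152.45392533142626], [573.6526971831026, 163.1538264860322], [554.5993547225931, 63.63867066495777], [629.2607059816613, 51.636276512105724]] [[645.7506333410065, 151.66292734908404], [571.1980753727139, 163.5930668658857], [557.1346651153087, 64.54111101112233], [632.1296101768348, 52.73493460655595]]
[601.6 107.9] -9.574135587299978 0.437539239493276
[601.6 108.1] -8.541635794086837 0.25175228949785833
[601.7 108. ] -9.118888971773732 0.45979573340787283
```

```bash
cat > st.py <<'E'
from h import *
from scipy.spatial.transform import Rotation as Q
def st():
    s=arm.read_state(); M=Q.from_quat(s["ee_rot"]).as_matrix(); y=M[:,1]
    print("t",round(s["clock"],2),"pos",np.round(s["position"],1),"yaw_of_jaw",round((np.degrees(np.arctan2(y[1],y[0])))%180-90,2),"tilt",np.round(M[:,2],4),"F",np.round(s["contact_force"],1),"w",round(s["gripper_width"],1),"j6",round(s["joints"][5],2))
    return s
E
python3 -c "
from st import *
st()"
```

```text
t 0.85 pos [ 231.7 -580.4  404.7] yaw_of_jaw 21.76 tilt [ 0. -0. -1.] F [ 0.2 -0.1  1. ] w 85.3 j6 -0.26
```

Call:
play_rows(
  moves=[
    [[0.467, 0.867, 0], -0.5, -1],
    [[0.467, 0.867, 0], -0.5, -1],
    [[0.467, 0.867, 0], -0.5, -1],
    [[0.467, 0.867, 0], -0.5, -1],
    [[0.467, 0.867, 0], -0.5, -1],
    [[0.467, 0.867, 0], -0.5, -1],
  ],
)

```text
clock: 1.6
position: [372.9, -318.0, 405.3]
ee_rot: [-0.062, 0.998, -0.0, 0.001]
contact_force: [-0.3, -0.3, -0.3]
gripper_width: 85.5
```

Call:
play_rows(
  moves=[
    [[0.467, 0.867, 0], -0.5, -1],
    [[0.467, 0.867, 0], -0.5, -1],
    [[0.467, 0.867, 0], -0.5, -1],
    [[0.467, 0.867, 0], -0.5, -1],
    [[0.467, 0.867, 0], -0.5, -1],
    [[0.467, 0.867, 0], -0.5, -1],
  ],
)

```text
clock: 2.35
position: [514.7, -55.8, 405.0]
ee_rot: [0.067, 0.998, -0.0, 0.001]
contact_force: [-0.0, 0.1, 0.1]
gripper_width: 85.7
```

```bash
python3 -c "
from st import *
st()
d=arm.get_image('wrist');save(d,'w1')"
```

```text
t 2.35 pos [514.7 -55.8 405. ] yaw_of_jaw -7.73 tilt [ 1.3e-03 -7.0e-04 -1.0e+00] F [-0.   0.1  0.1] w 85.7 j6 -1.91
```

View pics/w1.png

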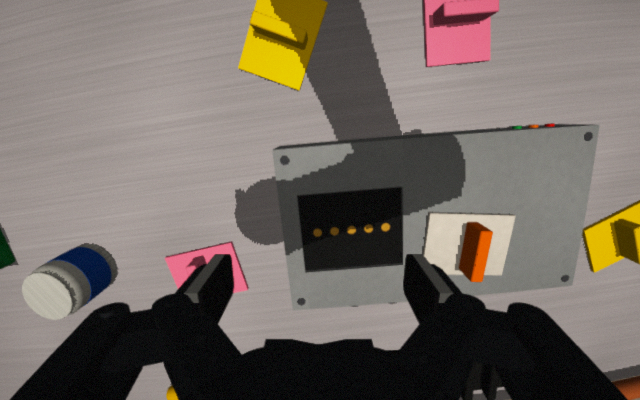

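```bash
python3 - <<'E'
import cv2
i=cv2.imread("pics/w1.png")[180:290,285:525]; cv2.imwrite("pics/w1z.png",cv2.resize(i,None,fx=3.333333,fy=3.333333,interpolation=cv2.INTER_CUBIC))
E
```

```text
(no output)
```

View pics/w1z.png

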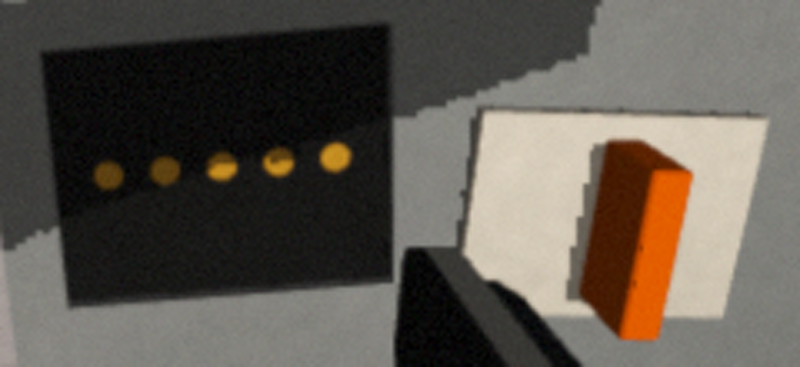

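```bash
python3 - <<'E'
from st import *
from fit import *
W=arm.get_image("wrist")
g=lambda l:(np.array(l)+.5)/3.33333-.5+[285,180]
r,f=fit([(W,g([(393,281),(388,25),(42,52),(68,306)]))],48,59,60,[568,-23,0]);print("rec",r[:2],np.degrees(r[2]),np.abs(f).max())
c=ray(W,g([(725,318),(768,119),(482,108)]),66)[:,:2];m=(c[0]+c[2])/2
v=c[1]-c[2];u=c[0]-c[1];print("cov",m,np.linalg.norm(v),np.linalg.norm(u),np.degrees(np.arctan2(-v[0],v[1])),np.degrees(np.arctan2(u[1],u[0])))
r,f=fit([(W,g([(657,340),(692,172),(655,170),(621,338)]))],30,7,98,[601,108,-.15]);print("rib",r[:2],np.degrees(r[2]),np.abs(f).max())
E
```

```text
rec [567.9 -26. ] -2.961372991100156 1.3088700535211046
cov [601.4 106.1] 100.7291126776215 76.1879627683854 -10.124649370753911 -8.645312433500859
rib [601.3 105.5] -9.2420532375571 1.0490840768815133
```

Call:
play_rows(
  moves=[
    [[0.289, 0.543, -0.3], -0.05, -1],
    [[0.289, 0.543, -0.3], -0.05, -1],
    [[0.289, 0.543, -0.3], -0.05, -1],
    [[0.289, 0.543, -0.3], -0.05, -1],
    [[0.289, 0.543, -0.3], -0.05, -1],
  ],
)

```text
clock: 3.08
position: [600.0, 103.8, 314.2]
ee_rot: [0.083, 0.997, -0.001, -0.001]
contact_force: [-0.4, -0.4, -0.5]
gripper_width: 85.5
```

```bash
python3 - <<'E'
from st import *
st()
for n in ["wrist","side"]:
    d=arm.get_image(n);save(d,n+"2")
E
```

```text
t 3.08 pos [600.  103.8 314.2] yaw_of_jaw -9.48 tilt [-0.0017 -0.0018 -1.    ] F [-0.4 -0.4 -0.5] w 85.5 j6 -2.17
```

View pics/wrist2.png

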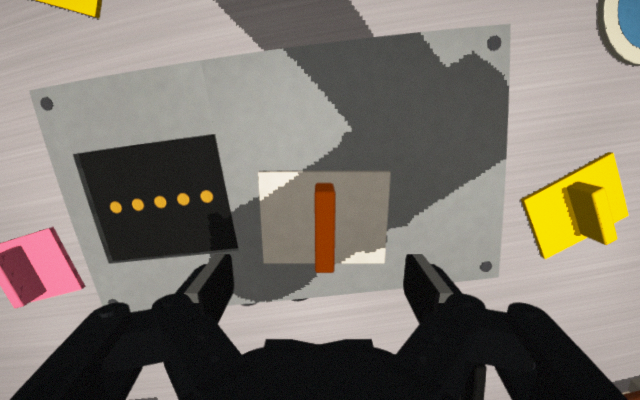

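View pics/side2.png

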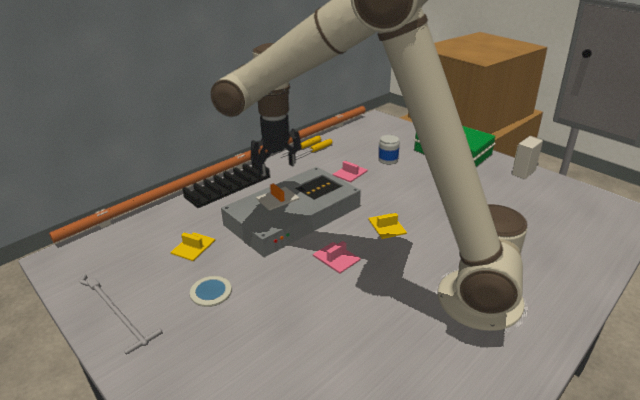

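Rib at (325,228) sits midway between the fingers and parallel to the pads. I'll descend and then close.

Call:
play_rows(
  moves=[
    [[0.005, 0.009, -0.11], 0.01, -1],
    [[0.005, 0.009, -0.2], 0.01, -1],
    [[0.005, 0.009, -0.215], 0.01, -1],
    [[0.005, 0.009, -0.215], 0.01, -1],
  ],
)

```text
clock: 3.68
position: [601.3, 104.8, 252.8]
ee_rot: [0.081, 0.997, -0.0, 0.001]
contact_force: [-0.0, -0.3, 0.6]
gripper_width: 85.0
```

Call:
play_rows(
  moves=[
    [[0, 0, 0], 0, 0.4],
    [[0, 0, 0], 0, 0.4],
    [[0, 0, 0], 0, 0.6],
    [[0, 0, 0], 0, 1],
    [[0, 0, 0], 0, 1],
    [[0, 0, 0], 0, 1],
    [[0, 0, 0], 0, 1],
  ],
)

```text
clock: 4.55
position: [601.5, 105.1, 253.3]
ee_rot: [0.081, 0.997, 0.0, 0.002]
contact_force: [-0.4, 2.0, 4.5]
gripper_width: 12.3
```

```bash
python3 - <<'E'
from st import *
st()
for n in ["wrist","scene"]:
    d=arm.get_image(n);save(d,n+"3")
E
```

```text
t 4.55 pos [601.5 105.1 253.3] yaw_of_jaw -9.27 tilt [ 3.6e-03 -1.0e-04 -1.0e+00] F [-0.4  2.   4.5] w 12.3 j6 -2.17
```

View pics/wrist3.png

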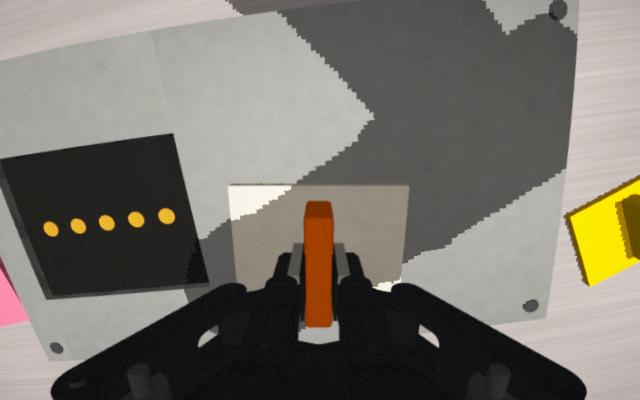

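```bash
python3 - <<'E'
from st import *
from fit import *
W=arm.get_image("wrist")
g=lambda l:np.array(l,float)
r,f=fit([(W,g([(209,283),(173,134),(0,160),(48,299)]))],48,59,60,[568,-23,0]);print("rec",r[:2],np.degrees(r[2]),np.abs(f).max())
c=ray(W,g([(408,185),(228,184)]),66)[:,:2]; v=c[0]-c[1]; a=np.arctan2(-v[0],v[1]); print(np.linalg.norm(v),np.degrees(a),"centre",c.mean(0)+38*np.array([np.cos(a),np.sin(a)]))
print(ray(W,g([(305,201),(331,201),(332,327),(306,327)]),98)[:,:2])
E
```

```text
rec [569.4 -22.8] -2.823459719597001 7.656267666052656
99.12494227342218 -9.587601374530811 centre [602.1 104.7]
[[564.5 105.1]
 [566.3 116.5]
 [632.4 107.2]
 [630.2  94. ]]
```

Call:
play_rows(
  moves=[
    [[-0.02, -0.07, 0], 0.06, 1],
    [[-0.04, -0.15, 0], 0.12, 1],
    [[-0.06, -0.23, 0], 0.18, 1],
    [[-0.08, -0.31, 0], 0.213, 1],
    [[-0.1, -0.38, 0], 0.213, 1],
    [[-0.113, -0.43, 0], 0.213, 1],
    [[-0.113, -0.432, 0], 0.213, 1],
    [[-0.113, -0.432, 0], 0.213, 1],
  ],
)

```text
clock: 5.7
position: [567.4, -24.6, 252.7]
ee_rot: [0.025, 1.0, 0.0, 0.001]
contact_force: [0.2, -0.6, -2.1]
gripper_width: 12.6
```

```bash
python3 - <<'E'
from st import *
st()
for n in ["wrist","scene"]:
    d=arm.get_image(n);save(d,n+"4")
import cv2
a=cv2.imread("pics/scene4.png")[170:290,220:420]
cv2.imwrite("pics/scene4z.png",cv2.resize(a,None,fx=4,fy=4,interpolation=cv2.INTER_CUBIC))
E
```

```text
t 5.7 pos [567.4 -24.6 252.7] yaw_of_jaw -2.89 tilt [ 0.0022  0.     -1.    ] F [ 0.2 -0.6 -2.1] w 12.6 j6 -1.86
```

View pics/wrist4.png

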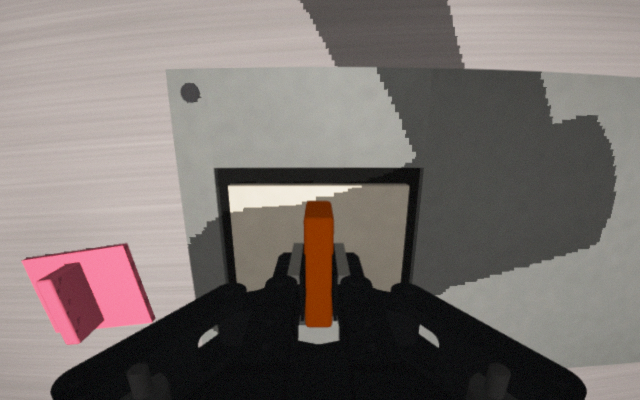

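View pics/scene4z.png

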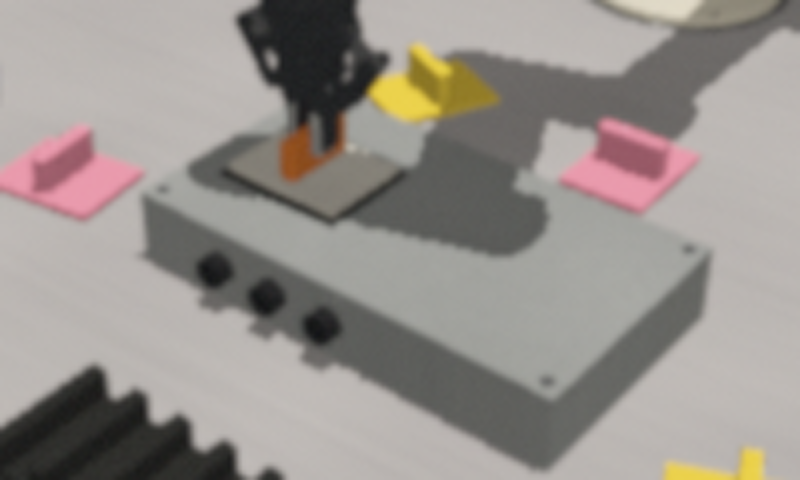

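In the wrist view the plate edges (229–408) are centred in the recess opening (217–420), with about 9 mm clear at the far edge (row 168 to 184). I'll lower it.

Call:
play_rows(
  moves=[
    [[0, 0, -0.006], 0, 1],
    [[0, 0, -0.012], 0, 1],
    [[0, 0, -0.018], 0, 1],
    [[0, 0, -0.018], 0, 1],
    [[0, 0, -0.018], 0, 1],
  ],
)

```text
clock: 6.42
position: [567.6, -24.2, 247.5]
ee_rot: [0.025, 1.0, 0.0, 0.001]
contact_force: [0.1, 0.2, -2.7]
gripper_width: 12.4
```

```bash
python3 - <<'E'
from st import *
st()
for n in ["wrist"]:
    d=arm.get_image(n);save(d,n+"5")
E
```

```text
t 6.42 pos [567.6 -24.2 247.5] yaw_of_jaw -2.85 tilt [ 2.9e-03  2.0e-04 -1.0e+00] F [ 0.1  0.2 -2.7] w 12.4 j6 -1.86
```

View pics/wrist5.png

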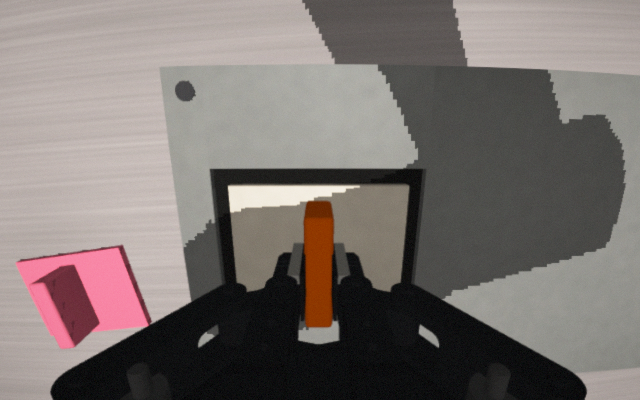

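Call:
play_rows(
  moves=[
    [[0, 0, -0.003], 0, 1],
    [[0, 0, -0.004], 0, 1],
    [[0, 0, -0.004], 0, 1],
    [[0, 0, -0.004], 0, 0.5],
    [[0, 0, -0.004], 0, 0],
    [[0, 0, -0.004], 0, -1],
    [[0, 0, -0.004], 0, -1],
    [[0, 0, -0.004], 0, -1],
    [[0, 0, -0.004], 0, -1],
    [[0, 0, -0.004], 0, -1],
  ],
)

```text
clock: 7.72
position: [567.6, -24.2, 246.3]
ee_rot: [0.025, 1.0, 0.0, 0.001]
contact_force: [0.7, 0.1, -0.7]
gripper_width: 85.6
```

Call:
play_rows(
  moves=[
    [[0, 0, 0.1], 0, -1],
    [[0, 0, 0.2], 0, -1],
    [[0, 0, 0.35], 0, -1],
    [[0, 0, 0.5], 0, -1],
    [[0, 0, 0.5], 0, -1],
    [[0, 0, 0.5], 0, -1],
  ],
)

```text
clock: 8.48
position: [567.2, -24.2, 395.7]
ee_rot: [0.025, 1.0, 0.0, 0.001]
contact_force: [-0.5, -0.4, -0.5]
gripper_width: 85.1
```

```bash
python3 - <<'E'
from st import *
st()
for n in ["wrist","scene","side"]:
    d=arm.get_image(n);save(d,n+"6")
    a=cv2.imread(f"pics/{n}6.png")
    if n!="wrist":
        x,y=(245,170) if n=="scene" else (215,155)
        a=cv2.resize(a[y:y+110,x:x+160],None,fx=5,fy=5,interpolation=cv2.INTER_CUBIC); cv2.imwrite(f"pics/{n}6z.png",a)
    print([(np.round(t["centre"],1),round(t["conf"],2)) for t in arm.look_for("coaster",d)])
E
```

```text
t 8.47 pos [567.2 -24.2 395.7] yaw_of_jaw -2.87 tilt [ 1.8e-03  6.0e-04 -1.0e+00] F [-0.5 -0.4 -0.5] w 85.1 j6 -1.86
[]
[(array([477.1, 431.6,  10.1]), 0.61)]
[(array([466.2, 438.1,   8.4]), 0.84)]
```

View pics/wrist6.png

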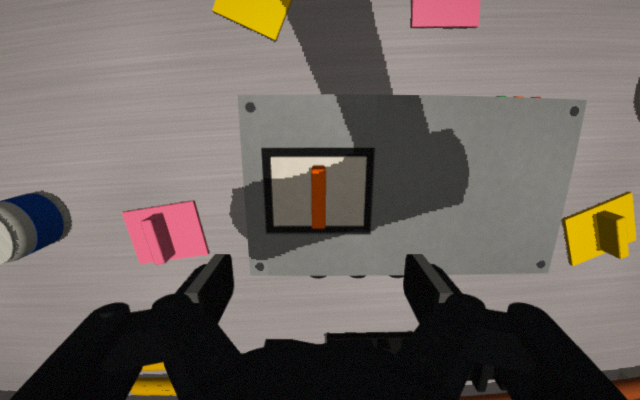

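View pics/scene6z.png

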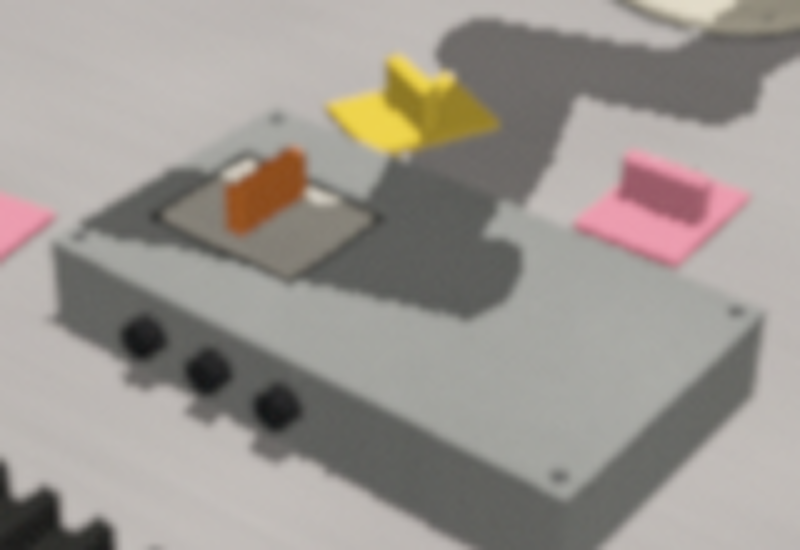

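View pics/side6z.png

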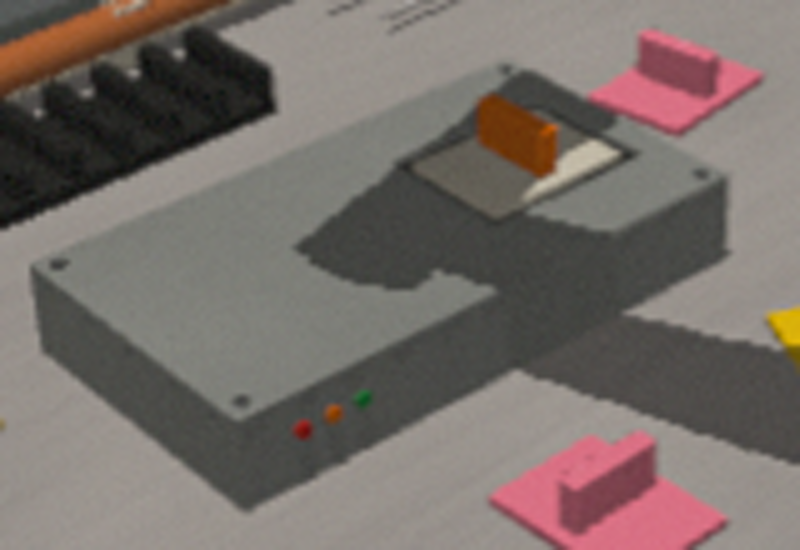

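The cover lies flush in the recess with a black gap all round: wrist view, plate 271–366 inside opening 263–374. The gripper is clear and the coaster hasn't moved, so I'll hand it in.

```bash
python3 -c "
from bench import arm
print(arm.job_done())"
```

```text
the job is handed in; nothing more can be done
None
```

The cover is in the recess and released, and I handed the job in at about 8.6 s of the 35 s allowed; no verdict was reported.

- **What I did:** I gripped the orange rib from above and slid the cover along the box's top, about 134 mm with a 6.4° turn. I then lowered it about 6 mm into the recess, opened the gripper and raised it about 150 mm clear.
- **Cover's final place:** In the last wrist, scene and side pictures the plate looks flat and flush, with a black gap on all four sides. I judged this by eye from the pictures; I did not measure its final height or tilt.
- **Position accuracy:** My estimates of the recess centre from the different cameras differed by about 3 mm, against 15 mm allowed. The tool let go about 0.5 mm from the centre I used.
- **Lift during the slide:** I held the tool's height constant, and its readings varied by less than 1 mm. I did not measure the cover's own height.
- **Forces:** The wrist force read 5 N or less at the end of every move. The gripper was clear of everything when I handed in.
- **Coaster:** The network placed it within about 4 mm of its starting position, which is within its accuracy.

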